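Close the two-part candle mould and hold it shut

TASK

Close the candle mould: take the loose top half, the one with the handle, off its wooden rest, lay it on the bottom half and slide it about until it drops over the two locating pins, without letting it fall, then press it down against the springs until the two halves meet all round. Finish still pressing: keep your hand on it and hold the mould shut, ready for the clamps to be put on, and do not let go. Leave the clamps, the jug and the tumbler where they are.

Things in the scene. Friction and masses are not known exactly. Their poses are not given: they have to be found in the camera images.
- mould_bottom: Bottom half of the mould, fixed to the bench: an aluminium block 150 (x) x 100 (y) x 26 mm with six round cavities in its flat upper face, bolted on a plywood board 200 x 140 x 12 mm by low steel lugs at its short ends. Origin: centre of the board's underside, on the bench; z up; x along the long side. The upper face is at z = 38 mm; the halves meet when the top half's origin is there.
- face (a point): Centre of the bottom half's upper face. Near its corners, at x = +-64, y = +-40 mm, four sprung steel plungers (8 mm across) stand 4 mm above it and carry the top half; together they start to sink at 9 N and are flush at 18 N, its weight (5 to 7.2 N) included. Its underside is 4 mm above the face when on the plungers, 12 mm when still lying on the pin tips.
- pin_a (a point): Tip of the locating pin at the +x end of the bottom half: an upright round steel pin 10 mm thick, standing 12 mm above the face at x = +65 mm, y = 0; straight for 8 mm, then a tapered nose, 7 mm across at the tip.
- pin_b (a point): Tip of the like pin at the -x end (x = -65 mm, y = 0).
- mould_top: Top half of the mould, the loose part: an aluminium plate 150 (x) x 100 (y) x 16 mm with six pouring holes and a steel bow handle on top, 0.5 to 0.75 kg. It starts right way up on a fixed wooden rest (180 x 130 mm, 18 mm high). Origin: centre of its underside; z up; x along the long side and the handle. It fits the bottom half either way round (half a turn).
- hole_a (a point): Mouth, in the top half's underside, of a blind hole for a locating pin, 12 mm across and 13 mm deep, at x = +65 mm, y = 0 of the top half; it cannot be seen from above.
- hole_b (a point): Mouth of the like hole at x = -65 mm, y = 0.
- top_handle (a point): Middle of the handle's grip on the top half, 54 mm above its underside. The grip is a level bar 108 mm long (along the top half's x), 12 mm wide (y) and 18 mm high, on two posts 12 mm square at x = +-48 mm; 29 mm free below it.
- clamp_left: Bystander: steel F-clamp lying flat on the bench on the left (+y), bar 260 mm long, jaws 85 mm, 20 mm high, 0.5 kg. Origin under the middle of the bar.
- clamp_right: Bystander: a like F-clamp lying on the right (-y). Origin under the middle of the bar.
- jug: Bystander: open stainless pouring jug with a handle, 100 mm across, 130 mm high, 0.4 kg, beyond the mould. Origin: centre of its underside.
- tumbler: Bystander: empty glass candle tumbler, 62 mm across, 68 mm high, 0.15 kg, beyond the mould. Origin: centre of its underside.

How it is judged:
By the outcome, as a careful person would: the job done as asked, in the order asked, and still so for the second after the job is handed in, while the arm keeps its last pose, push and grip.
It also fails if it takes over 45 s, if anything falls off the work surface, if the arm or the gripper's body presses on something with over 40 N, if the wrist force passes 120 N, or if a joint passes its speed limit or range.

ROBOT

A 6-joint arm with a two-finger parallel gripper is mounted at the origin on the work surface. World frame = base frame: x ahead of the robot, y to its left, z up, the work surface at z = 0. Lengths are in m, angles in rad, forces in N, time in s.
With the tool pointing down it reaches from about 0.35 to 0.975 m from the base axis. Payload 4.9 kg.
Tool frame: the origin (TCP) lies midway between the tips of the shut fingers; the grasp point (between the pads) lies 19 mm behind it; z points along the fingers, y is the line along which they close (so a half turn about z gives the same grasp; the last joint's range is limited). The gripper opens to 85 mm and grips with 20 to 120 N. Pads are 22 mm wide; open, the fingers measure 114 mm over their backs; the gripper's body (76 mm by 85 mm) begins 54 mm behind the grasp point. The pads swing forward as they close: fully open they stand 13 mm farther back than shut.
Start: joints at [-1.394, 0.053, 1.613, -0, 1.476, -0.119], TCP at [0.182, -0.598, 0.231] pointing down, gripper open.
Joint ranges: [-3.01, 3.01], [-1.01, 2.22], [0.06, 2.58], [-1.02, 4.17], [0.09, 2.62], [-3.14, 3.14]. Speed limits (rad/s): [2.57, 2.57, 3.14, 3.14, 3.14, 3.14].

INTERFACE

Orientations are given as a unit quaternion [w, x, y, z].
In Python, from plant import manip, vision, ticket gives the robot as it stands (manip), with the cameras (vision) and the job (ticket).
- The arm moves only by the tool shift_gripper, called after "Call:" in YAML: its name, and indented under it one key for each argument. Schema: {"type":"object","properties":{"moves":{"type":"array","items":{"type":"array","prefixItems":[{"type":"number"},{"type":"array","items":{"type":"number"},"minItems":3,"maxItems":3},{"type":"array","items":{"type":"number"},"minItems":3,"maxItems":3}],"minItems":3,"maxItems":3},"minItems":1,"maxItems":5},"only":{"type":"string"},"quiet":{"type":"boolean"},"lines":{"type":"string"}},"required":["moves"],"additionalProperties":false}. moves is a list of rows, 1 to 5 of them, each written [opening, [dx, dy, dz], [rx, ry, rz]]: the opening from 0.0 (shut) to 1.0 (fully open), then dx, dy, dz in shares of 0.6 m (1.0 is 0.6 m), then a rotation vector rx, ry, rz in parts of the range, where 1.0 means 2 rad; each row shifts and turns the commanded pose from where the row before left it, along the tool's axes as they then stand; what a row does not reach is not made up. A row lasts 1/8 s, in which the tool goes at most 0.0625 m and 0.188 rad, less where a joint would pass 70% of its speed; a pose out of reach is approached as far as the arm can. The fingers move at their own pace and stop on an object; the grip force is fixed at half the most. Time passes only in rows, so rows that do not move let the fingers close. The tool returns the time, the measured TCP pose, the force, the opening and the grip force at its end. only (a regular expression) keeps the lines of the reply that match it, lines (a string "A,B") keeps lines A to B, and quiet returns only ok. A shift or turn number past 1, either way, is cut back to 1. Input that does not fit is refused with a message, and nothing moves.
- manip.state(): the state, without advancing time (a new reading comes with each control period).
- vision.grab_frame(name): name is "scene" or "top" or "wrist"; returns the picture (420x560x3 uint8, red, green, blue); there is no depth.
- vision.camera_params(name): a dict with "intrinsics" (3x3 intrinsics, pixels), "xyz" and "orientation" of the camera in the world. Camera axes: x right, y down, z forward; pixel columns grow to the right and rows downward; lengths in m; the calibration is good to about 2 mm. A picture is of the moment at which its call begins: read the wrist's pose just before it. camera_params takes no time and is no camera call; for the wrist camera it gives the pose at the moment of the call.
- ticket.job_done(): hands the job in; it is judged then, once.
The state is a dict: "time": time; "joint_pos": joint angles; "joint_vel": joint speeds; "joint_efforts": joint torques, N m; "tool_pos": TCP position; "tool_rot": TCP orientation; "contact_force": force on the tool from outside, world axes, zero at the start; "ft_torque": the same for the moment, N m; "gripper_width": opening from 0.0 (shut) to 1.0 (fully open); "grasp_force": force on a finger pad.
Only numpy, scipy, OpenCV 4.12 (cv2) and the standard library are available. Lean on these libraries where they do the work, as an engineer would, in place of code of your own. Each camera call takes 0.05 s, during which the arm holds its last target. There are 200 camera calls.

## Working session

There is one attempt and no reset: what is moved stays moved. The work goes in short steps, Python scripts to look and compute and a tool call to move; the robot and the scene stay as the last step left them, time stands still between calls to the robot, and variables do not carry over. Pictures are saved under pics/ and viewed, at most 10 in all, crops included, and the job is handed in when it is done.

```bash
ls; mkdir -p pics
```

Run:
```python
from plant import manip, vision, ticket
import cv2,numpy as np
s=manip.state();print(s)
a=vision.grab_frame("scene");b=vision.grab_frame("top")
cv2.imwrite("pics/scene0.png",a[:,:,::-1]);cv2.imwrite("pics/top0.png",b[:,:,::-1])
for n in("scene","top","wrist"):print(n,vision.camera_params(n))
```

```text
pics
plant.py
{'time': 0.0, 'joint_pos': array([-1.39403038e+00,  5.33527678e-02,  1.61430903e+00, -1.85640620e-05,
        1.47599427e+00, -1.19017592e-01]), 'joint_vel': array([ 0.00112347,  0.00069623, -0.00026191,  0.00033761,  0.00014784,
       -0.00099085]), 'joint_efforts': array([ 1.62677155e-03, -3.93686128e+01, -3.70171523e+01, -1.06382444e-05,
        7.21002274e-03, -3.45611390e-06]), 'tool_pos': array([ 0.1820545 , -0.59724025,  0.23005658]), 'tool_rot': array([-1.03100919e-03,  9.89083273e-01,  1.47354046e-01, -3.90211130e-05]), 'contact_force': array([ 0.22256761, -0.35540904,  0.86172012]), 'ft_torque': array([-0.01983562,  0.00262779,  0.09094482]), 'grasp_force': 0.0, 'gripper_width': 1.0019614622521822}
scene {'intrinsics': array([[441.89173913,   0.        , 281.76205138],
       [  0.        , 441.89173913, 209.04097028],
       [  0.        ,   0.        ,   1.        ]]), 'xyz': array([1.20697484, 0.20212771, 0.90640493]), 'orientation': array([-0.17732467,  0.55252937,  0.77308247, -0.25614596])}
top {'intrinsics': array([[399.89613718,   0.        , 275.24945016],
       [  0.        , 399.89613718, 208.3851254 ],
       [  0.        ,   0.        ,   1.        ]]), 'xyz': array([ 0.55450467, -0.01680947,  1.1120213 ]), 'orientation': array([ 0.02925556, -0.69837772,  0.71493182, -0.01688666])}
wrist {'intrinsics': array([[314.86953662,   0.        , 281.41664549],
       [  0.        , 314.86953662, 210.15495468],
       [  0.        ,   0.        ,   1.        ]]), 'xyz': array([ 0.2500069 , -0.57601356,  0.37317703]), 'orientation': array([ 0.11402641,  0.79535438, -0.58916073, -0.08543436])}
```

View pics/scene0.png

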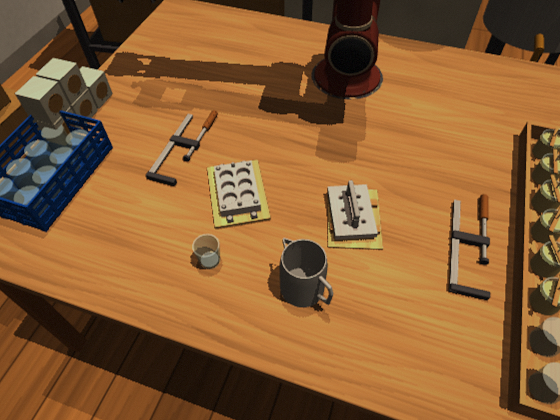

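View pics/top0.png

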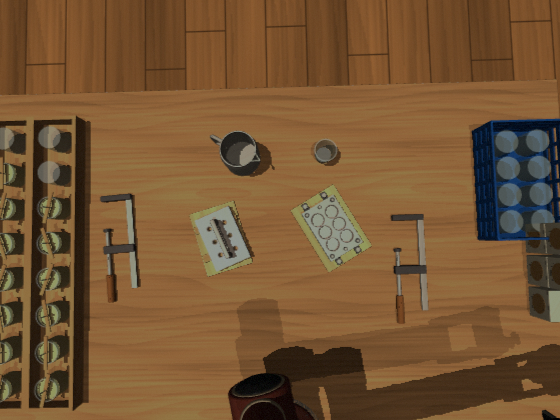

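The scene picture shows the loose top half with its handle at about (353,212) and the bottom half at (238,190). In the top view they are at (223,240) and (331,228). Image up in the top view is +x and left is +y.

Create h.py:
```python
from plant import manip, vision, ticket
import cv2,numpy as np
from scipy.spatial.transform import Rotation as R
def rot(q): return R.from_quat(np.roll(q,-1))
def rays(c,px):
    px=np.atleast_2d(np.float64(px)); d=np.c_[px,np.ones(len(px))]@np.linalg.inv(c["intrinsics"]).T
    return c["xyz"],rot(c["orientation"]).apply(d)
def plane(c,px,z):
    o,d=rays(c,px); return o+d*((z-o[2])/d[:,2])[:,None]
def meet(obs):
    A=0;b=0
    for c,p in obs:
        o,d=rays(c,p);d=d[0]/np.linalg.norm(d[0]);P=np.eye(3)-np.outer(d,d);A=A+P;b=b+P@o
    x=np.linalg.solve(A,b)
    return x,[float(np.linalg.norm(np.cross(x-o,d/np.linalg.norm(d)))) for o,d in((rays(c,p)[0],rays(c,p)[1][0]) for c,p in obs)]
def proj(c,X):
    p=rot(c["orientation"]).inv().apply(np.atleast_2d(X)-c["xyz"])@c["intrinsics"].T
    return p[:,:2]/p[:,2:]
def tool(): s=manip.state(); return s,rot(s["tool_rot"])
def go(X,xaxis=None):
    s,r=tool(); print("pos",s["tool_pos"].round(4),"shift tool axes",r.inv().apply(np.asarray(X)-s["tool_pos"]).round(4))
    print("tool y yaw deg",np.degrees(np.arctan2(*r.as_matrix()[1::-1,1])).round(2))
def snap(name,f):
    c=vision.camera_params(name); im=vision.grab_frame(name)[:,:,::-1].copy(); cv2.imwrite("pics/"+f,im); np.save("pics/"+f[:-4]+".npy",c,allow_pickle=True); return im,c
```

Run:
```python
from h import *
c=vision.camera_params("top");s=vision.camera_params("scene")
print(plane(c,[[223,240],[331,228],[240,153],[325,152]],0.04).round(3))
print(plane(s,[[353,212],[238,190]],0.04).round(3))
print(meet([(c,[223,238]),(s,[352,205])]),meet([(c,[331,228]),(s,[238,188])]))
w=vision.camera_params("wrist");st,r=tool()
print("cam in tool",r.inv().apply(w["xyz"]-st["tool_pos"]),(r.inv()*rot(w["orientation"])).as_matrix().round(3))
go([0.5,0.08,0.25])
```

```text
[[ 0.543  0.143  0.04 ]
 [ 0.569 -0.147  0.04 ]
 [ 0.778  0.093  0.04 ]
 [ 0.774 -0.137  0.04 ]]
[[ 0.561  0.153  0.04 ]
 [ 0.587 -0.137  0.04 ]]
(array([0.54806571, 0.14406317, 0.04769953]), [0.002270903639425961, 0.002270903639425896]) (array([ 0.56849046, -0.14746272,  0.02219244]), [0.0013355052461972428, 0.0013355052461972658])
cam in tool [ 0.07123093 -0.00082125 -0.14298836] [[-0.    -0.959 -0.282]
 [ 1.    -0.     0.   ]
 [-0.    -0.282  0.959]]
pos [ 0.1821 -0.5973  0.2302] shift tool axes [ 0.5015 -0.5553 -0.0187]
tool y yaw deg -73.05
```

Careful with the scale: shifts go in shares of 0.6 m and turns go in shares of 2 rad. That gives: 0.05 m / 0.6 = 0.0833, -0.032 m / 0.6 = -0.0533.

Call:
shift_gripper:
  moves:
    - [1, [0.0833, -0.0533, 0], [0, 0, 0]]
    - [1, [0.0833, -0.0533, 0], [0, 0, 0]]
    - [1, [0.0833, -0.0533, 0], [0, 0, 0]]
    - [1, [0.0833, -0.0533, 0], [0, 0, 0]]
    - [1, [0.0833, -0.0533, 0], [0, 0, 0]]

```text
time: 0.72
tool_pos: [0.3755, -0.3701, 0.2309]
tool_rot: [-0.0, 0.989, 0.147, -0.0]
contact_force: [0.7, -0.8, -0.0]
gripper_width: 0.999
grasp_force: 0.0
```

Call:
shift_gripper:
  moves:
    - [1, [0.0833, -0.0533, 0], [0, 0, 0]]
    - [1, [0.0833, -0.0533, 0], [0, 0, 0]]
    - [1, [0.0833, -0.0533, 0], [0, 0, 0]]
    - [1, [0.0833, -0.0533, 0], [0, 0, 0]]
    - [1, [0.05, -0.0333, 0], [0, 0, 0]]

```text
time: 1.35
tool_pos: [0.5526, -0.1608, 0.2307]
tool_rot: [-0.0, 0.989, 0.148, -0.0]
contact_force: [-1.0, -0.1, 0.0]
gripper_width: 0.994
grasp_force: 0.0
```

Call:
shift_gripper:
  moves:
    - [1, [0, 0, 0.05], [0, 0, -0.05]]
    - [1, [0, 0, 0.05], [0, 0, -0.05]]
    - [1, [0, 0, 0], [0, 0, 0]]
    - [1, [0, 0, 0], [0, 0, 0]]

```text
time: 1.85
tool_pos: [0.5519, -0.1635, 0.1722]
tool_rot: [0.0, 0.97, 0.245, 0.0]
contact_force: [-0.4, -1.8, -0.8]
gripper_width: 1.0
grasp_force: 0.0
```

Run:
```python
from h import *
go([0.568,-0.147,0.2])
snap("wrist","w1.png")
```

```text
pos [ 0.5519 -0.1635  0.1722] shift tool axes [ 0.022  -0.0069 -0.0277]
tool y yaw deg -61.68
```

View pics/w1.png

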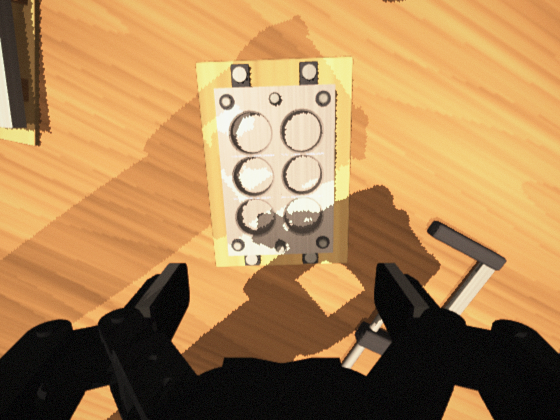

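The wrist view shows the bottom half upright in the image. The pins are at about (275,98) and (281,246), and the plungers are near (227,101), (323,98), (238,244) and (323,242). I'll take a second view with a baseline, then go to the top half.

To row units: -0.05 m / 0.6 = -0.0833, -0.03 m / 0.6 = -0.05.

Call:
shift_gripper:
  moves:
    - [1, [-0.05, -0.0833, 0], [0, 0, 0]]
    - [1, [-0.0167, -0.0833, 0], [0, 0, 0]]
    - [1, [0, 0, 0], [0, 0, 0]]
    - [1, [0, 0, 0], [0, 0, 0]]

```text
time: 2.4
tool_pos: [0.4699, -0.095, 0.1732]
tool_rot: [0.001, 0.969, 0.245, 0.002]
contact_force: [-0.0, -0.6, 0.3]
gripper_width: 1.002
grasp_force: 0.0
```

Run:
```python
from h import *
a=cv2.imread("pics/w1.png");c1=np.load("pics/w1.npy",allow_pickle=True).item()
b,c2=snap("wrist","w2.png")
for p in([275,98],[281,246]): print(plane(c1,p,.05).round(4),proj(c2,plane(c1,p,.05)).round(1))
go([0.548,0.144,0.20])
q=proj(c2,plane(c1,[277,172],.05))[0].astype(int);print(q)
x0=max(q[0]-65,0);y0=max(q[1]-98,0)
A=cv2.resize(a[74:270,212:342],None,fx=3,fy=3,interpolation=2);B=cv2.resize(b[y0:y0+196,x0:x0+130],None,fx=3,fy=3,interpolation=2)
print(x0,y0,A.shape,B.shape)
cv2.imwrite("pics/c12.png",np.hstack([A,B]))
```

```text
[[ 0.6251 -0.1175  0.05  ]] [[404.5  43.6]]
[[ 0.5157 -0.1818  0.05  ]] [[393.8 203.8]]
pos [ 0.4701 -0.0952  0.173 ] shift tool axes [ 0.1823 -0.1734 -0.0271]
tool y yaw deg -61.64
[398 123]
333 25 (588, 390, 3) (588, 390, 3)
```

View pics/c12.png

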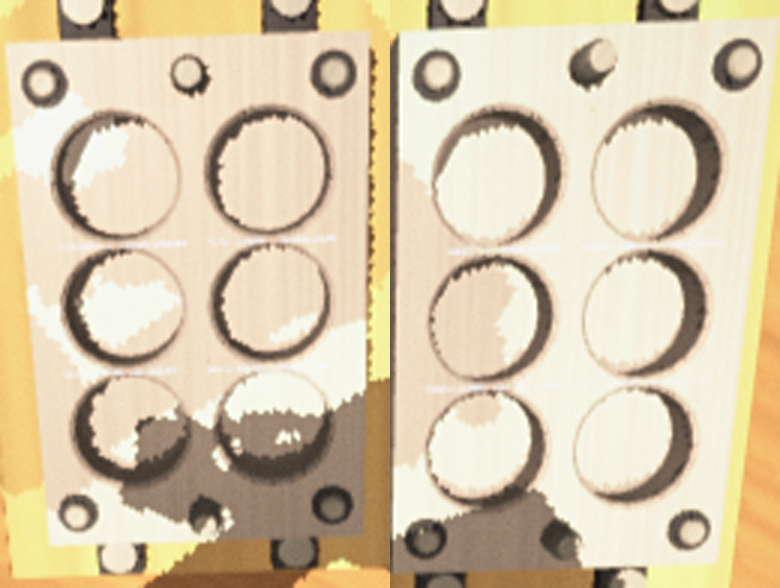

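The left crop is view 1 and the right crop is view 2. Pin A's tip is at crop (187,70) and (602,52). The plungers are clear at all four corners, e.g. (45,81), (335,72), (79,514) and (333,505) on the left. Pin B is shaded near (205,512) and (575,540).

Create pts.py:
```python
from h import *
c1=np.load("pics/w1.npy",allow_pickle=True).item();c2=np.load("pics/w2.npy",allow_pickle=True).item()
f1=lambda p:np.array([212,74])+(np.array(p)-1)/3
f2=lambda p:np.array([333,25])+(np.array(p)-[391,1])/3
P=dict(TL=((45,81),(437,73)),TR=((335,72),(740,63)),BL=((79,514),(427,538)),BR=((333,505),(690,529)),A=((187,70),(602,52)),B=((205,512),(573,540)))
X={k:meet([(c1,f1(a)),(c2,f2(b))]) for k,(a,b) in P.items()}
```

Run:
```python
from pts import *
for k,(x,e) in X.items(): print(k,x.round(4),round(e[0]*1e3,2))
loc=dict(TL=(64,40),TR=(64,-40),BL=(-64,40),BR=(-64,-40))
for z in (None,0.042):
  for cc,ff,i in((c1,f1,0),(c2,f2,1)):
    W=np.array([X[k][0] if z is None else plane(cc,ff(P[k][i]),z)[0] for k in loc])
    m=W.mean(0);l=np.array(list(loc.values()))/1e3
    d=W[:,:2]-m[:2]; th=np.arctan2((l[:,0]*d[:,1]-l[:,1]*d[:,0]).sum(),(l*d).sum())
    print(z,i,m.round(4),"yaw",np.degrees(th).round(2),"scale",(np.linalg.norm(d,axis=1)/np.linalg.norm(l,axis=1)).round(3))
A=X["A"][0];print((X["A"][0]+X["B"][0])/2)
```

```text
TL [ 0.6046 -0.0826  0.0382] 0.08
TR [ 0.6447 -0.1521  0.0392] 0.05
BL [ 0.4937 -0.1475  0.0397] 0.18
BR [ 0.5339 -0.2164  0.0393] 0.13
A [ 0.6255 -0.1163  0.0499] 0.18
B [ 0.5157 -0.1812  0.0497] 1.18
None 0 [ 0.5692 -0.1497  0.0391] yaw 30.2 scale [1.005 1.    1.002 1.   ]
None 1 [ 0.5692 -0.1497  0.0391] yaw 30.2 scale [1.005 1.    1.002 1.   ]
0.042 0 [ 0.5696 -0.1495  0.042 ] yaw 30.21 scale [0.995 0.992 0.995 0.991]
0.042 1 [ 0.5688 -0.1488  0.042 ] yaw 30.26 scale [0.993 0.991 0.99  0.989]
[ 0.57060084 -0.14872067  0.04979809]
```

Call:
shift_gripper:
  moves:
    - [1, [0.075, -0.0717, 0], [0, 0, 0]]
    - [1, [0.075, -0.0717, 0], [0, 0, 0]]
    - [1, [0.075, -0.0717, 0], [0, 0, 0]]
    - [1, [0.05, -0.0733, 0], [0, 0, 0]]
    - [1, [0, 0, 0], [0, 0, 0]]

```text
time: 3.08
tool_pos: [0.533, 0.1389, 0.1718]
tool_rot: [-0.0, 0.969, 0.247, 0.0]
contact_force: [-0.1, -0.9, -0.3]
gripper_width: 1.002
grasp_force: 0.0
```

Call:
shift_gripper:
  moves:
    - [1, [0, 0, 0], [0, 0, 0]]

```text
time: 3.2
tool_pos: [0.5325, 0.1358, 0.1715]
tool_rot: [0.0, 0.969, 0.245, 0.0]
contact_force: [0.7, 0.2, 0.4]
gripper_width: 1.001
grasp_force: 0.0
```

Run:
```python
from h import *
a,c1=snap("wrist","w3.png");go([0.548,0.144,.2])
```

```text
pos [0.5323 0.1352 0.1714] shift tool axes [ 0.018  -0.0002 -0.0286]
tool y yaw deg -61.68
```

View pics/w3.png

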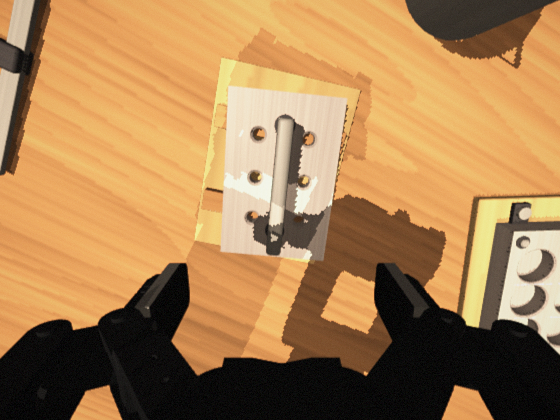

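The top half has its plate corners at about (229,87), (348,98), (323,262) and (220,250). The bar runs from about (284,118) to (275,252). Second view next.

To row units: -0.04 m / 0.6 = -0.0667, -0.03 m / 0.6 = -0.05.

Call:
shift_gripper:
  moves:
    - [1, [-0.05, -0.0667, 0], [0, 0, 0]]
    - [1, [-0.0167, -0.0667, 0], [0, 0, 0]]
    - [1, [0, 0, 0], [0, 0, 0]]
    - [1, [0, 0, 0], [0, 0, 0]]

```text
time: 3.75
tool_pos: [0.4592, 0.1865, 0.1717]
tool_rot: [0.0, 0.97, 0.245, 0.0]
contact_force: [0.4, -0.2, 0.0]
gripper_width: 0.998
grasp_force: 0.0
```

Run:
```python
from h import *
a=cv2.imread("pics/w3.png");c1=np.load("pics/w3.npy",allow_pickle=True).item()
b,c2=snap("wrist","w4.png")
q=proj(c2,plane(c1,[281,176],.04))[0].astype(int);print(q)
x0=max(q[0]-65,0);y0=max(q[1]-98,0);print(x0,y0)
A=cv2.resize(a[76:272,214:354],None,fx=2.8,fy=3,interpolation=2);B=cv2.resize(b[y0:y0+196,x0:x0+140],None,fx=2.8,fy=3,interpolation=2)
cv2.imwrite("pics/c34.png",np.hstack([A,B]));print(A.shape)
```

```text
[374 128]
309 30
(588, 392, 3)
```

View pics/c34.png

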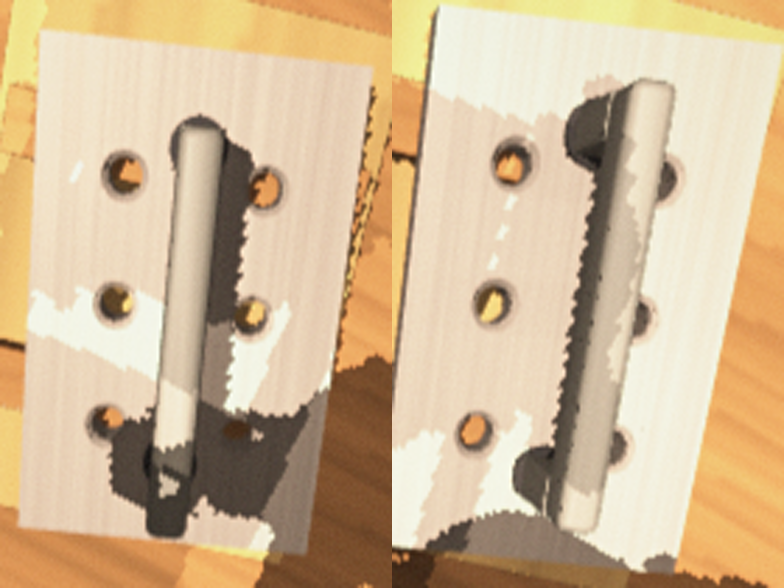

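Left crop (view 1): the plate corners are (41,31), (375,67), (305,554) and (20,526), and the bar's top face runs from (200,125) to (166,537). Right crop (view 2): TL is (440,7), BR is (678,572), and the bar runs from (654,82) to (580,528).

Run:
```python
from h import *
c1=np.load("pics/w3.npy",allow_pickle=True).item();c2=np.load("pics/w4.npy",allow_pickle=True).item()
f1=lambda p:np.array([214,76])+(np.array(p)-1)/[2.8,3]
f2=lambda p:np.array([309,30])+(np.array(p)-[393,1])/[2.8,3]
ya=lambda d:np.degrees(np.arctan2(d[1],d[0])).round(2)
U,e=meet([(c1,f1((200,125))),(c2,f2((654,82)))]);V,e2=meet([(c1,f1((166,537))),(c2,f2((580,528)))])
print("bar",U.round(4),V.round(4),e[0],e2[0],"mid",((U+V)/2).round(4),"len",np.linalg.norm(U-V),"yaw",ya(U-V))
for n,p,q in(("TL",(41,31),(440,7)),("BR",(305,554),(678,572))):
  x,e=meet([(c1,f1(p)),(c2,f2(q))]);print(n,x.round(4),e[0])
C=plane(c1,[f1(p) for p in((41,31),(375,67),(305,554),(20,526))],.034)
print(C.round(4),C.mean(0).round(4),"sides",[np.linalg.norm(C[i]-C[i-1]).round(4) for i in range(4)],"yaw",ya(C[0]-C[3]),ya(C[1]-C[2]),ya(C[0]-C[1])-90)
B=plane(c1,[f1((200,125)),f1((166,537))],.081);print("bar@.081",B.mean(0),ya(B[0]-B[1]))
B=plane(c2,[f2((654,82)),f2((580,528))],.081);print("bar@.081",B.mean(0),ya(B[0]-B[1]))
go([B.mean(0)[0],B.mean(0)[1],.10])
```

```text
bar [0.5959 0.1677 0.0792] [0.4987 0.1263 0.0818] 0.0005208132922866742 0.00019771230164482623 mid [0.5473 0.147  0.0805] len 0.10566416131656206 yaw 23.07
TL [0.596  0.221  0.0346] 9.684444113004766e-05
BR [0.4983 0.0735 0.0397] 0.0001691738706471556
[[0.596  0.2212 0.034 ]
 [0.6351 0.1289 0.034 ]
 [0.4965 0.0716 0.034 ]
 [0.4583 0.1631 0.034 ]] [0.5465 0.1462 0.034 ] sides [np.float64(0.1494), np.float64(0.1002), np.float64(0.15), np.float64(0.0991)] yaw 22.86 22.43 22.980000000000004
bar@.081 [0.54723584 0.14706145 0.081     ] 23.28
bar@.081 [0.54691726 0.14691235 0.081     ] 23.33
pos [0.4593 0.1865 0.1716] shift tool axes [0.0583 0.0763 0.0717]
tool y yaw deg -61.71
```

To row units: 0.038 m / 0.6 = 0.0633, 0.029 m / 0.6 = 0.0483, 0.094 rad / 2 = 0.047.

Call:
shift_gripper:
  moves:
    - [1, [0.0483, 0.0633, 0], [0, 0, 0]]
    - [1, [0.0483, 0.0633, 0.05], [0, 0, 0]]
    - [1, [0, 0, 0.0333], [0, 0, 0.047]]
    - [1, [0, 0, 0], [0, 0, 0]]
    - [1, [0, 0, 0], [0, 0, 0]]

```text
time: 4.42
tool_pos: [0.5462, 0.148, 0.1221]
tool_rot: [0.0, 0.98, 0.2, 0.001]
contact_force: [0.7, -0.2, -0.3]
gripper_width: 1.002
grasp_force: 0.0
```

Run:
```python
from h import *
go([.547,.1468,.053])
```

```text
pos [0.5462 0.148  0.1221] shift tool axes [0.0002 0.0014 0.0691]
tool y yaw deg -66.95
```

To row units: 0.035 m / 0.6 = 0.0583, 0.034 m / 0.6 = 0.0567.

Call:
shift_gripper:
  moves:
    - [1, [0, 0.0017, 0.0583], [0, 0, 0]]
    - [1, [0, 0, 0.0567], [0, 0, 0]]
    - [1, [0, 0, 0], [0, 0, 0]]

```text
time: 4.8
tool_pos: [0.5441, 0.1474, 0.0508]
tool_rot: [-0.0, 0.98, 0.2, -0.002]
contact_force: [0.5, -0.1, 1.0]
gripper_width: 0.996
grasp_force: 0.0
```

Call:
shift_gripper:
  moves:
    - [0, [0, 0, 0], [0, 0, 0]]
    - [0, [0, 0, 0], [0, 0, 0]]
    - [0, [0, 0, 0], [0, 0, 0]]
    - [0, [0, 0, 0], [0, 0, 0]]
    - [0, [0, 0, 0], [0, 0, 0]]

```text
time: 5.42
tool_pos: [0.5467, 0.1474, 0.0533]
tool_rot: [0.0, 0.98, 0.2, 0.001]
contact_force: [-0.5, -1.8, 4.0]
gripper_width: 0.128
grasp_force: 60.2
```

Call:
shift_gripper:
  moves:
    - [0, [0, 0, -0.0167], [0, 0, 0]]
    - [0, [0, 0, -0.0167], [0, 0, 0]]
    - [0, [0, 0, 0], [0, 0, 0]]

```text
time: 5.8
tool_pos: [0.5463, 0.1476, 0.073]
tool_rot: [-0.0, 0.98, 0.2, 0.001]
contact_force: [-0.3, 0.6, -5.4]
gripper_width: 0.13
grasp_force: 59.0
```

Run:
```python
from h import *
s=manip.state();print(s["contact_force"],s["ft_torque"]);go([.547,.1468,.053]);snap("wrist","w5.png")
```

```text
[-0.29881982  0.61232742 -5.39537567] [ 0.0028607  -0.04367066  0.02759635]
pos [0.5463 0.1476 0.073 ] shift tool axes [0.0003 0.001  0.02  ]
tool y yaw deg -66.97
```

View pics/w5.png

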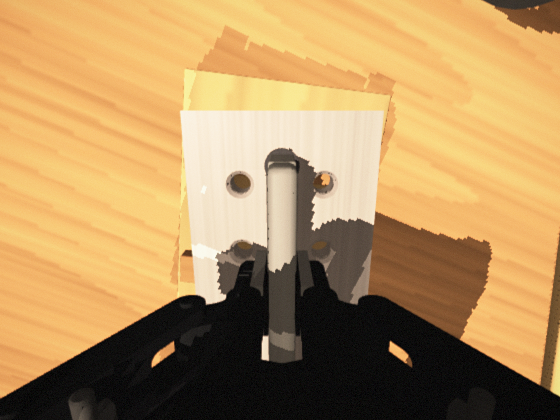

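The plate hangs square in the grip, with its far corners at (181,112) and (384,110) and the bar centred between the pads. The load is 5.4 N.

Run:
```python
from h import *
c=np.load("pics/w5.npy",allow_pickle=True).item();s,r=tool()
p=plane(c,[[181,112],[384,110]],.054);print(p.round(4),np.linalg.norm(p[0]-p[1]))
t=r.inv().apply(p-s["tool_pos"]);print("corners in tool",t.round(4),"centre est",(t.mean(0)-[.075,0,0]).round(4))
off=r.inv().apply(np.array([.5468,.1467,0])-s["tool_pos"]);print("pre-grasp est",off.round(4))
```

```text
[[0.5948 0.2227 0.054 ]
 [0.6346 0.1313 0.054 ]] 0.09971116809624263
corners in tool [[ 0.0743 -0.0501  0.0185]
 [ 0.0752  0.0496  0.0185]] centre est [-0.0003 -0.0002  0.0185]
pre-grasp est [0.0004 0.0011 0.0725]
```

Call:
shift_gripper:
  moves:
    - [0, [0, 0, -0.05], [0, 0, 0]]
    - [0, [0, 0, -0.05], [0, 0, 0]]
    - [0, [0, 0, 0], [0, 0, -0.0325]]
    - [0, [0, 0, 0], [0, 0, -0.03]]
    - [0, [0, 0, 0], [0, 0, 0]]

```text
time: 6.48
tool_pos: [0.5454, 0.1474, 0.1316]
tool_rot: [-0.0, 0.966, 0.26, -0.001]
contact_force: [-0.5, 0.1, -6.0]
gripper_width: 0.131
grasp_force: 59.2
```

Run:
```python
from h import *
go([.5695,-.1492,.13])
```

```text
pos [0.5454 0.1474 0.1316] shift tool axes [-0.1281  0.2686  0.0016]
tool y yaw deg -59.86
```

To row units: 0.0448 m / 0.6 = 0.0747, -0.0213 m / 0.6 = -0.0355.

Call:
shift_gripper:
  moves:
    - [0, [-0.0355, 0.0747, 0], [0, 0, 0]]
    - [0, [-0.0355, 0.0747, 0], [0, 0, 0]]
    - [0, [-0.0355, 0.0747, 0], [0, 0, 0]]
    - [0, [-0.0355, 0.0747, 0], [0, 0, 0]]
    - [0, [-0.0355, 0.0747, 0], [0, 0, 0]]

```text
time: 7.1
tool_pos: [0.5662, -0.1012, 0.1318]
tool_rot: [-0.0, 0.966, 0.26, -0.0]
contact_force: [0.1, -0.2, -5.1]
gripper_width: 0.129
grasp_force: 59.6
```

Call:
shift_gripper:
  moves:
    - [0, [-0.036, 0.0743, 0], [0, 0, 0]]
    - [0, [0, 0, 0.0333], [0, 0, 0]]
    - [0, [0, 0, 0], [0, 0, 0]]
    - [0, [0, 0, 0], [0, 0, 0]]

```text
time: 7.6
tool_pos: [0.5699, -0.1479, 0.1117]
tool_rot: [-0.001, 0.965, 0.261, -0.001]
contact_force: [0.2, -0.5, -5.0]
gripper_width: 0.128
grasp_force: 59.7
```

Run:
```python
from h import *
go([.5695,-.1492,.087]);print(manip.state()["contact_force"])
```

```text
pos [ 0.5699 -0.1479  0.1117] shift tool axes [-0.001   0.001   0.0247]
tool y yaw deg -59.76
[ 0.21533615 -0.54220181 -5.03087581]
```

To row units: 0.02 m / 0.6 = 0.0333, 0.004 m / 0.6 = 0.0067.

Call:
shift_gripper:
  moves:
    - [0, [-0.0017, 0.0017, 0.0333], [0, 0, 0]]
    - [0, [0, 0, 0], [0, 0, 0]]
    - [0, [0, 0, 0.0067], [0, 0, 0]]
    - [0, [0, 0, 0], [0, 0, 0]]

```text
time: 8.1
tool_pos: [0.5699, -0.1504, 0.0882]
tool_rot: [-0.0, 0.965, 0.26, -0.0]
contact_force: [-0.6, 0.9, -5.1]
gripper_width: 0.132
grasp_force: 59.6
```

Call:
shift_gripper:
  moves:
    - [0, [0, 0, 0.0067], [0, 0, 0]]
    - [0, [0, 0, 0], [0, 0, 0]]
    - [0, [0, 0, 0], [0, 0, 0]]

```text
time: 8.48
tool_pos: [0.57, -0.1505, 0.0844]
tool_rot: [0.0, 0.966, 0.26, 0.0]
contact_force: [-0.7, -0.5, -4.7]
gripper_width: 0.129
grasp_force: 59.6
```

To row units: 0.002 m / 0.6 = 0.0033, -0.001 m / 0.6 = -0.0017.

Call:
shift_gripper:
  moves:
    - [0, [0, -0.0017, 0.0033], [0, 0, 0]]
    - [0, [0, 0, 0], [0, 0, 0]]
    - [0, [0, 0, 0], [0, 0, 0]]

```text
time: 8.85
tool_pos: [0.5694, -0.1496, 0.0823]
tool_rot: [-0.0, 0.966, 0.26, -0.0]
contact_force: [-0.2, 0.2, -5.2]
gripper_width: 0.127
grasp_force: 59.7
```

Call:
shift_gripper:
  moves:
    - [0, [0, 0, 0.0033], [0, 0, 0]]
    - [0, [0, 0, 0], [0, 0, 0]]
    - [0, [0, 0, 0], [0, 0, 0]]

```text
time: 9.22
tool_pos: [0.5694, -0.1496, 0.0802]
tool_rot: [-0.0, 0.966, 0.26, -0.0]
contact_force: [-0.1, 0.2, -6.2]
gripper_width: 0.132
grasp_force: 59.7
```

There was no contact at pin-tip height, so the pins are entering the holes. I'll keep going down slowly.

To row units: 0.002 m / 0.6 = 0.0033.

Call:
shift_gripper:
  moves:
    - [0, [0, 0, 0.0033], [0, 0, 0]]
    - [0, [0, 0, 0], [0, 0, 0]]
    - [0, [0, 0, 0], [0, 0, 0]]

```text
time: 9.6
tool_pos: [0.5694, -0.1496, 0.0783]
tool_rot: [-0.0, 0.966, 0.26, -0.0]
contact_force: [-0.5, 0.7, -5.4]
gripper_width: 0.132
grasp_force: 59.7
```

Call:
shift_gripper:
  moves:
    - [0, [0, 0, 0.0033], [0, 0, 0]]
    - [0, [0, 0, 0], [0, 0, 0]]
    - [0, [0, 0, 0], [0, 0, 0]]

```text
time: 9.98
tool_pos: [0.5699, -0.1498, 0.0773]
tool_rot: [0.0, 0.966, 0.26, 0.0]
contact_force: [-1.6, 2.0, 2.0]
gripper_width: 0.131
grasp_force: 60.7
```

To row units: 0.002 m / 0.6 = 0.0033, -0.0005 m / 0.6 = -0.0008.

Call:
shift_gripper:
  moves:
    - [0, [0, -0.0008, 0.0033], [0, 0, 0]]
    - [0, [0, 0, 0], [0, 0, 0]]
    - [0, [0, 0, 0], [0, 0, 0]]

```text
time: 10.35
tool_pos: [0.57, -0.1498, 0.0759]
tool_rot: [0.001, 0.966, 0.26, 0.001]
contact_force: [-3.5, 0.5, 5.5]
gripper_width: 0.132
grasp_force: 61.4
```

Call:
shift_gripper:
  moves:
    - [0, [0, 0, 0.0033], [0, 0, 0]]
    - [0, [0, 0, 0], [0, 0, 0]]
    - [0, [0, 0, 0], [0, 0, 0]]

```text
time: 10.72
tool_pos: [0.5701, -0.1498, 0.0746]
tool_rot: [0.001, 0.965, 0.26, 0.001]
contact_force: [-4.4, 0.6, 9.6]
gripper_width: 0.129
grasp_force: 61.9
```

To row units: 0.002 m / 0.6 = 0.0033, -0.0005 m / 0.6 = -0.0008.

Call:
shift_gripper:
  moves:
    - [0, [-0.0012, -0.0008, 0.0033], [0, 0, 0]]
    - [0, [0, 0, 0], [0, 0, 0]]
    - [0, [0, 0, 0], [0, 0, 0]]

```text
time: 11.1
tool_pos: [0.57, -0.1498, 0.0735]
tool_rot: [0.001, 0.966, 0.26, 0.002]
contact_force: [-4.1, 1.9, 10.8]
gripper_width: 0.129
grasp_force: 62.2
```

Call:
shift_gripper:
  moves:
    - [0, [0, 0, 0.0033], [0, 0, 0]]
    - [0, [0, 0, 0], [0, 0, 0]]
    - [0, [0, 0, 0], [0, 0, 0]]

```text
time: 11.48
tool_pos: [0.5699, -0.1499, 0.0732]
tool_rot: [0.001, 0.965, 0.26, 0.001]
contact_force: [-10.8, 2.9, 20.7]
gripper_width: 0.128
grasp_force: 63.6
```

```bash
python3 -c "
from h import *
print(manip.state()['ft_torque']);go([.57,-.15,.073])"
```

```text
[0.59443901 1.64463502 0.04610942]
pos [ 0.5699 -0.1499  0.0732] shift tool axes [0.     0.0002 0.0002]
tool y yaw deg -59.8
```

It has bottomed out: the force rose sharply at the expected height of 0.073. I'll relieve the side load and press a little more.

To row units: -0.001 m / 0.6 = -0.0017, 0.0005 m / 0.6 = 0.0008.

Call:
shift_gripper:
  moves:
    - [0, [-0.0017, -0.001, 0.0008], [0, 0, 0]]
    - [0, [0, 0, 0], [0, 0, 0]]
    - [0, [0, 0, 0], [0, 0, 0]]
    - [0, [0, 0, 0], [0, 0, 0]]

```text
time: 11.98
tool_pos: [0.5699, -0.1498, 0.0732]
tool_rot: [0.002, 0.965, 0.26, 0.002]
contact_force: [-6.8, 3.3, 18.9]
gripper_width: 0.129
grasp_force: 63.5
```

```bash
python3 -c "
from h import *
s,r=tool();print(s['contact_force'],s['ft_torque'],s['tool_pos'],r.as_matrix()[:,2])"
```

```text
[-6.84785966  3.33855307 18.87471096] [ 0.57168629  1.17044391 -0.00594361] [ 0.56992877 -0.14983405  0.07322914] [ 0.00555055 -0.00167786 -0.99998319]
```

To row units: 0.001 m / 0.6 = 0.0017, -0.0005 m / 0.6 = -0.0008, -0.004 rad / 2 = -0.002.

Call:
shift_gripper:
  moves:
    - [0, [-0.0008, -0.0008, 0.0017], [0.002, -0.002, 0]]
    - [0, [0, 0, 0], [0, 0, 0]]
    - [0, [0, 0, 0], [0, 0, 0]]
    - [0, [0, 0, 0], [0, 0, 0]]

```text
time: 12.48
tool_pos: [0.5699, -0.1498, 0.0733]
tool_rot: [0.001, 0.965, 0.26, 0.001]
contact_force: [-7.4, 2.4, 22.8]
gripper_width: 0.132
grasp_force: 63.9
```

```bash
python3 -c "
from h import *
s,r=tool();print(s['contact_force'],s['ft_torque'],s['tool_pos'],r.as_matrix()[:,2])"
```

```text
[-7.38270927  2.42131749 22.82001725] [ 0.67934365  1.1737895  -0.00450399] [ 0.56986371 -0.1498387   0.07325138] [ 1.45288929e-03 -6.47567027e-04 -9.99998735e-01]
```

To row units: 0.001 m / 0.6 = 0.0017, -0.0007 m / 0.6 = -0.0012, -0.001 rad / 2 = -0.0005.

Call:
shift_gripper:
  moves:
    - [0, [-0.0012, -0.0007, 0.0017], [0.0005, -0.0005, 0]]
    - [0, [0, 0, 0], [0, 0, 0]]
    - [0, [0, 0, 0], [0, 0, 0]]
    - [0, [0, 0, 0], [0, 0, 0]]

```text
time: 12.98
tool_pos: [0.5699, -0.1499, 0.0732]
tool_rot: [0.0, 0.965, 0.26, 0.001]
contact_force: [-7.6, 5.1, 26.4]
gripper_width: 0.13
grasp_force: 64.4
```

```bash
python3 -c "
from h import *
s,r=tool();print(s['contact_force'],s['ft_torque'],s['tool_pos'],r.as_matrix()[:,2])
a,c=snap('scene','s9.png');b,_=snap('wrist','w9.png')
A=cv2.resize(a[150:240,190:290],(400,360),interpolation=2);B=cv2.resize(b[60:340,125:436],(400,360))
cv2.imwrite('pics/c9.png',np.hstack([A,B]))"
```

```text
[-7.59772299  5.05394467 26.39069596] [ 0.77676745  1.08306579 -0.0055855 ] [ 0.56987364 -0.14986067  0.07322767] [ 1.89930788e-03 -4.05197754e-04 -9.99998114e-01]
```

View pics/c9.png

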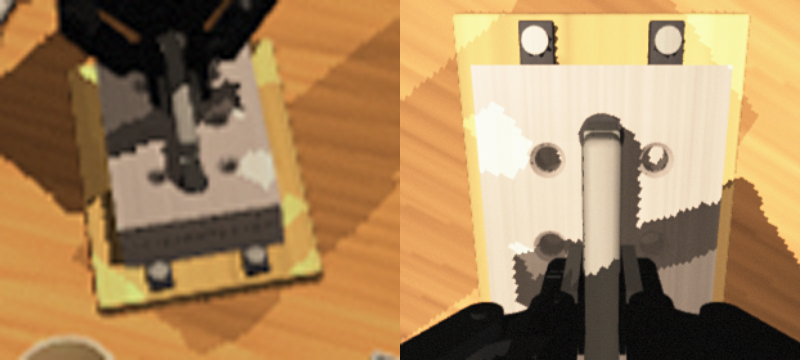

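Both views show the top half square on the bottom half with no visible gap. The plate edge sits in the wrist image where it did after the grasp (about (179,112) and (383,111)), so there was no slip. That puts the underside at about 38 mm, with a steady press of about 26 N.

```bash
python3 -c "
from h import *
print(ticket.job_done())"
```

```text
the job is handed in; nothing more can be done
None
```

The mould is closed: the top half is over both pins and pressed flush on the bottom half, and the gripper is still holding it shut with about 26 N. I handed the job in at about 13 s; the clamps, jug and tumbler were not touched.

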